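Turn the parts carousel and set the round sleeve on the drive base

ROBOT

A 6-joint arm with a two-finger parallel gripper is mounted at the origin on the work surface. World frame = base frame: x ahead of the robot, y to its left, z up, the work surface at z = 0. Lengths are in m, angles in rad, forces in N, time in s.
With the tool pointing down it reaches from about 0.35 to 0.975 m from the base axis. Payload 7.1 kg.
Tool frame: the origin (TCP) lies between the finger pads; the fingertips stand robot.nose_length ahead of it and the grasp point (between the pads) lies 11 mm behind it (robot.nose_length is the distance from the TCP to the fingertips, in m); z points along the fingers, y is the direction in which the jaws open and shut (so a half turn about z gives the same grasp; the last joint's range is limited). The gripper opens to 88 mm and grips with 3 to 60 N. Pads are 20 mm wide; open, the fingers measure 115 mm over their backs; the gripper's body (75 mm by 178 mm) begins 61 mm behind the grasp point.
Start: joints at [1.317, 0.423, 1.63, -0, 1.089, -0.019], TCP at [0.145, 0.608, 0.231] pointing down, gripper open.
Joint ranges: [-3, 3], [-0.9, 2.11], [0.09, 2.58], [-1.31, 4.45], [0.11, 2.69], [-2.54, 2.54]. Speed limits (rad/s): [2.39, 2.39, 3.01, 3.14, 3.14, 3.14].

INTERFACE

Orientations are given as a rotation vector (axis times angle).
In Python, from station import robot gives the robot as it stands. The module is installed in compiled form; this text tells all that it offers.
- The arm moves only by the tool servo_tool, never from a script. Its argument "commands" is a list that holds one entry, the list of rows, each a list of 6 numbers: the shift along the tool's x, y, z in mm, then the turn, a rotation vector about the tool's x, y, z in degrees. In form: [[[tx, ty, tz, rx, ry, rz], ...]]. A call has exactly 8 rows; each row is the pose to reach, as a shift and turn from the pose measured when the call began, along the tool's axes at that moment; what a row does not reach only later rows make up. A row lasts 1/12 s, in which the tool goes at most 41.7 mm and 7.16 degrees, less where a joint would pass 70% of its speed; a pose out of reach is approached as far as the arm can. A call with a gripper value outside its range is refused whole. "hand" is the finger opening in mm, from 0 to 87.8, set as the call begins (left out, the last holds). The fingers move at their own pace and stop on an object; "grip_force" is the grip in N (left out, the last holds). Time passes only in rows, so rows that repeat a pose let the fingers close, or fill a call up. It gives the time, the measured TCP pose, the force and the opening at its end, in the units of the state.
- robot.state(): the state, without advancing time (a new reading comes with each control period).
- robot.capture(name): name is "scene" or "side" or "wrist"; returns a dict with "color" (384x512x3 uint8, red, green, blue), "fovy" (degrees; the focal length in pixels is half the picture's height over the tangent of half this angle, whatever the lens; pixels are square), "cx", "cy" (the principal point, pixels), "rvec" (rotation vector, rad) and "tvec" (3), from world to camera coordinates, as OpenCV has them; the wrist camera has in their place "mount" (4x4, takes a point from camera to tool coordinates, whose origin is the TCP and whose axes are the flange's). Camera axes: x right, y down, z forward; pixel columns grow to the right and rows downward; lengths in m; the calibration is good to about 2 mm. The wrist camera is an equidistant fisheye: a pixel r from the principal point sees the ray r / f radians off the axis. A picture is of the moment at which its call begins: read the wrist's pose just before it. There is no depth.
- robot.close_job(): hands the job in, once; it reports no verdict.
The state is a dict: "time_s": time; "joint_positions": joint angles; "dq": joint speeds; "effort": joint torques, N m; "tool_pos": TCP position; "ee_rot": TCP orientation; "force": force on the tool from outside, world axes, zero at the start; "torque": the same for the moment, N m; "grip_width": finger opening in m.
Only numpy, scipy, OpenCV 4.12 (cv2) and the standard library are available. Lean on these libraries where they do the work, as an engineer would, in place of code of your own. Each camera call takes 0.05 s, during which the arm holds its last target.

TASK

Turn the parts carousel by the knob on top until the compartment holding the round sleeve stands squarely in the front opening of the clear cover. Then lift the sleeve out and stand it upright inside the round seat ring of the half-built drive base. Leave the hexagonal spacer and the pulley in the carousel and do not disturb the jar.

Things in the scene. Friction and masses are not known exactly. Their poses are not given: they have to be found in the camera images.
- sleeve_c (a point): Centre (half-way up) of the loose round steel sleeve: tube, 36 mm outside diameter, 22 mm bore, 44 mm tall, upright, 0.12 kg; z is its axis. It starts about 105 mm from the carousel's axis, one compartment left or right of the front one, under the cover. Grip it 10 mm above this centre, clear of the dividers; in the opening close the fingers sideways (along y of front).
- hex_c (a point): Centre of the hexagonal steel spacer, 41 mm across corners and 44 mm tall, upright, in the compartment on the other side of the front one. Stays in the carousel.
- pulley_c (a point): Centre of the low aluminium pulley, 52 mm diameter and 18 mm tall, lying flat in the compartment that is in front at the start. Stays in the carousel.
- knob (a point): Grip point of the carousel's white bar knob, on its vertical turning axis, 98 mm above the bench. The bar, 54 mm long (this point's x) and 14 mm thick (its y), reaches 14 mm above and 26 mm below it; grip across the thickness. It turns with the tray: 300 mm diameter, floor 20 mm above the bench, six compartments of 60 degrees with dividers 10 mm high.
- carousel (a joint): Angle of the carousel in rad, 0 at the start, growing counter-clockwise seen from above; it turns 3.1 rad either way against light friction (0.06 N m) and stays where it is left. About 0.8 to 1.3 rad one way or the other brings the sleeve to the front.
- front (a point): Fixed point on the tray's floor in the middle of the front opening, 105 mm from the carousel's axis: the centre of the front compartment belongs here. Its -x points from the axis out through the opening, y across. The clear cover, a 4 mm plate, 340 mm square, has its top 74 mm above the bench; its opening is 154 mm wide, from 35 mm behind the axis to the front edge.
- seat (a point): Centre of the floor of the round seat on the fixed aluminium drive base, 14 mm above the bench. A ring 4 mm high, 64 mm inside and 72 mm outside diameter, surrounds it. A bracket 44 mm high over the bench begins 96 mm away along this point's +x, with wheels 84 mm high behind it; the other sides are free.
- jar: Loose white jar with a black lid, 60 mm diameter, 75 mm tall, to the left of the carousel. Origin at the centre of its underside. A bystander.
Not all that is in view belongs to the job. There is more than one size of the part that bears pulley_c; the job needs the middle-sized.

How it is judged:
By the outcome, as a careful person would: the job done as asked, in the order asked, and still so for the second after the job is handed in, with the robot touching nothing.
It also fails if it takes over 54 s, if anything falls off the work surface, if the arm or the gripper's body presses on something with over 40 N, if the wrist force passes 120 N, or if a joint passes its speed limit or range.

## Working session

There is one attempt and no reset: what is moved stays moved. The work goes in short steps, Python scripts to look and compute and a tool call to move; the robot and the scene stay as the last step left them, time stands still between calls to the robot, and variables do not carry over. Pictures are saved under pics/ and viewed, and the job is handed in when it is done.

Besides the shell and the picture viewer there is one more tool, called after ">>>" as name(argument=value, ...) on one line, values as JSON. servo_tool: Moves the arm, as the interface text tells. Its arguments: {"type":"object","properties":{"commands":{"type":"array","items":{"type":"array","items":{"type":"array","items":{"type":"number"}}}},"hand":{"type":"number"},"grip_force":{"type":"number"}},"required":["commands"]}

```bash
mkdir -p pics; cat > h.py <<'E'
import numpy as np, cv2
from scipy.spatial.transform import Rotation as R
from station import robot
def cap(n,fn=None):
    s=robot.state(); c=robot.capture(n)
    if fn: cv2.imwrite('pics/'+fn,c['color'][:,:,::-1])
    return s,c
def ray(c,u,v,s=None):
    f=384/2/np.tan(np.radians(c['fovy'])/2)
    x,y=u-c['cx'],v-c['cy']
    if 'mount' in c:
        r=np.hypot(x,y); th=r/f; d=np.array([np.sin(th)*x/max(r,1e-9),np.sin(th)*y/max(r,1e-9),np.cos(th)])
        M=np.array(c['mount']); Rt=R.from_rotvec(s['ee_rot']).as_matrix()
        return Rt@M[:3,3]+np.array(s['tool_pos']), Rt@M[:3,:3]@d
    Rm=R.from_rotvec(np.ravel(c['rvec'])).as_matrix(); t=np.ravel(c['tvec'])
    return -Rm.T@t, Rm.T@np.array([x/f,y/f,1])
def onz(c,u,v,z,s=None):
    o,d=ray(c,u,v,s); return o+d*(z-o[2])/d[2]
def proj(c,p,s=None):
    f=384/2/np.tan(np.radians(c['fovy'])/2); p=np.array(p,float)
    if 'mount' in c:
        M=np.array(c['mount']); Rt=R.from_rotvec(s['ee_rot']).as_matrix()
        q=M[:3,:3].T@(Rt.T@(p-np.array(s['tool_pos']))-M[:3,3]); r=np.hypot(q[0],q[1]); th=np.arctan2(r,q[2])
        return c['cx']+f*th*q[0]/r, c['cy']+f*th*q[1]/r
    q=R.from_rotvec(np.ravel(c['rvec'])).as_matrix()@p+np.ravel(c['tvec'])
    return c['cx']+f*q[0]/q[2], c['cy']+f*q[1]/q[2]
E
python3 - <<'E'
from h import *
print(robot.state(), robot.nose_length)
for n in ['scene','side','wrist']:
    s,c=cap(n,n+'0.png'); print(n,c['fovy'],c['cx'],c['cy'],c.get('rvec'),c.get('tvec'),c.get('mount'))
E
```

```text
{'time_s': 0.0, 'joint_positions': array([ 1.31698596e+00,  4.23825675e-01,  1.63068831e+00, -4.74247646e-05,
        1.08861807e+00, -1.89989863e-02]), 'dq': array([-0.00048202,  0.00223653, -0.00070897, -0.00016448, -0.0011353 ,
        0.00023458]), 'effort': array([ 1.47571547e-03, -5.44628549e+01, -2.73667377e+01,  6.44604466e-02,
        2.28203565e-02, -1.32672949e-04]), 'tool_pos': array([0.1452606 , 0.6073189 , 0.22991183]), 'ee_rot': array([-3.67939971e-01, -3.11980208e+00,  2.40447192e-03]), 'force': array([ 0.51807775, -0.40562296,  0.22469593]), 'torque': array([-1.41759295e-02,  5.56175817e-05, -2.55203848e-02]), 'grip_width': 0.08781745676632696} 0.008
scene 44.21827649027755 258.75954845772395 198.34994877714988 [ 2.09117319  1.07744333 -0.49754583] [-0.33413709 -0.15362982  1.62566669] None
side 44.765095982334984 256.42930630500325 199.1238965088048 [ 0.1890703  -2.88053085  1.06757212] [0.46177253 0.03051065 1.13274686] None
wrist 65.70646984690485 255.907179743495 193.01082768884584 None None [[-6.97934893e-04 -9.52827018e-01 -3.03513074e-01  8.37309418e-02]
 [ 9.99999754e-01 -6.88265117e-04 -1.38831326e-04 -8.82182995e-04]
 [-7.66152231e-05 -3.03513096e-01  9.52827264e-01 -1.54112428e-01]
 [ 0.00000000e+00  0.00000000e+00  0.00000000e+00  1.00000000e+00]]
```

View pics/scene0.png

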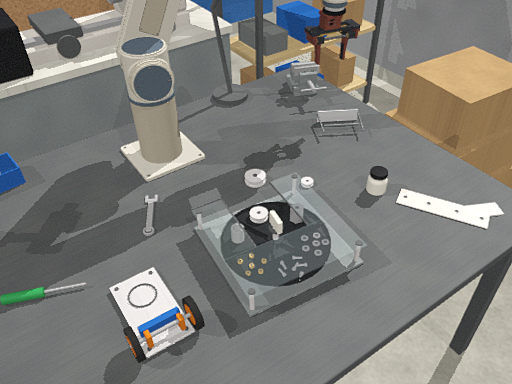

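View pics/side0.png

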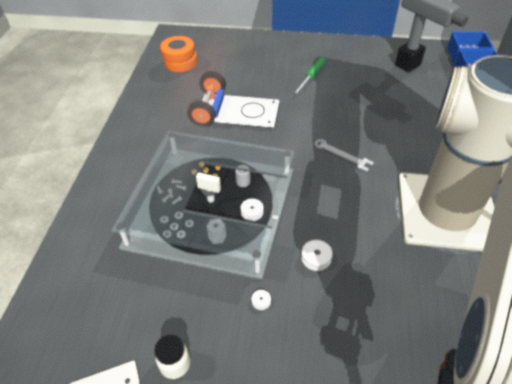

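View pics/wrist0.png

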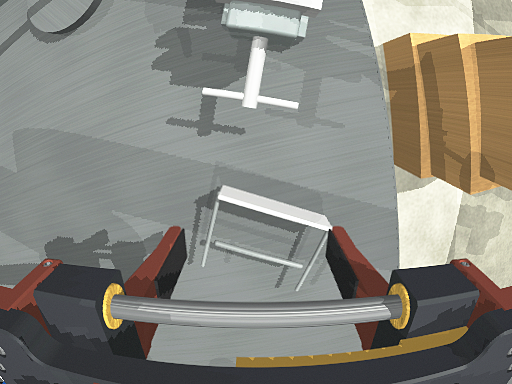

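The scene picture shows the carousel with its white knob at (275,222), the front pulley at (259,214), one tall part at (237,232) and one near (296,213), the seat ring at (142,295) and the jar at (377,180). The side picture shows the tall parts at (243,175) and (216,231). Decoys are the loose pulleys on the bench. Next I'll look at crops to tell sleeve from hexagon.

```bash
python3 - <<'E'
import cv2
a=cv2.imread('pics/scene0.png')[160:310,185:370]; b=cv2.imread('pics/side0.png')[125:280,110:300]
cv2.imwrite('pics/c0.png',cv2.resize(a,None,fx=4,fy=4,interpolation=2)); cv2.imwrite('pics/c1.png',cv2.resize(b,(760,600),interpolation=2))
E
```

```text
(no output)
```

View pics/c0.png

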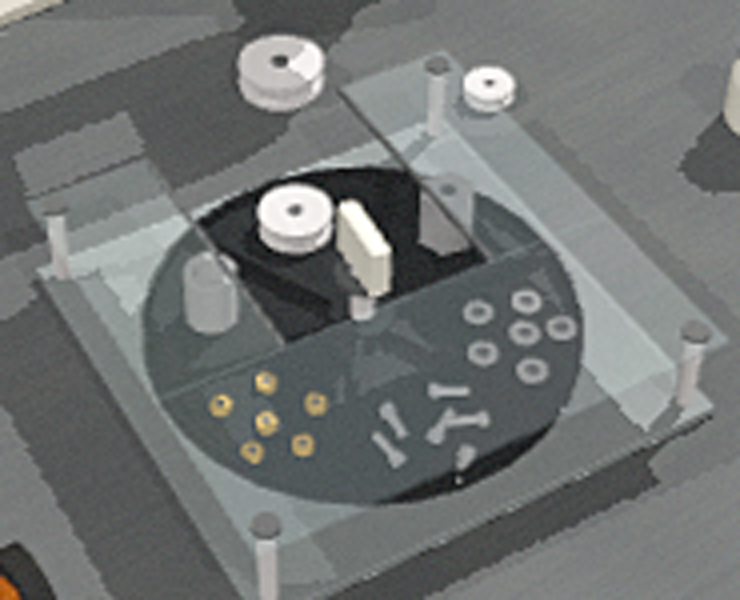

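View pics/c1.png

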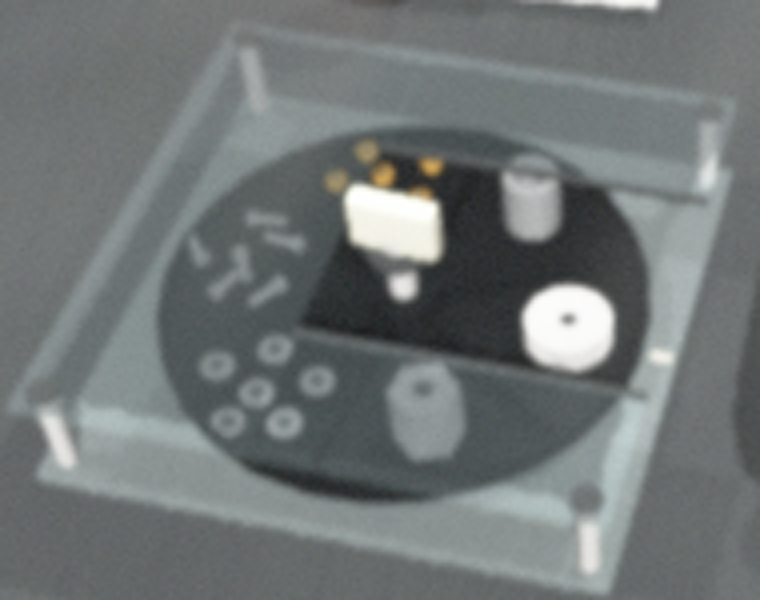

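In the crops, scene (237,232) / side (243,175) is the tube: round wall and wide bore. Scene (296,213) / side (216,231) is the hexagon, with edges and a small hole. The front pulley at scene (259,214) is the middle-sized one. The large one at (255,177) and the small one at (306,182) are decoys on the bench.

```bash
python3 - <<'E'
from h import *
_,c=cap('scene'); _,d=cap('side')
S=lambda x,y:(185+x/4,160+y/4); D=lambda x,y:(110+x/4,125+y/3.871)
def tri(a,b):
    o1,d1=ray(c,*a);o2,d2=ray(d,*b)
    d1/=np.linalg.norm(d1);d2/=np.linalg.norm(d2)
    t=np.linalg.lstsq(np.c_[d1,-d2],o2-o1,rcond=None)[0]
    p,q=o1+t[0]*d1,o2+t[1]*d2
    return (p+q)/2, np.linalg.norm(p-q)
np.set_printoptions(precision=4,suppress=True)
print('sleeve tri',tri(S(211,268),D(531,170)))
print('sleeve z.064',onz(c,*S(211,265),.064),onz(d,*D(531,170),.064))
print('hex',onz(c,*S(447,190),.064),onz(d,*D(425,385),.064))
print('pulley',onz(c,*S(295,211),.038),onz(d,*D(568,320),.038))
pc=np.array([onz(c,*S(*p),.074) for p in [(438,65),(696,332),(267,524),(57,217)]])
pd=np.array([onz(d,*D(*p),.074) for p in [(587,498),(42,385),(240,45),(712,120)]])
print(pc,pd,pc.mean(0),pd.mean(0))
# knob top corners
print('knob top scene',[onz(c,*S(*p),.112) for p in [(344,203),(387,258)]])
print('knob top side',[onz(d,*D(*p),.112) for p in [(352,186),(441,208)]])
print('stem',tri(S(362,308),D(404,285)))
E
```

```text
sleeve tri (array([ 0.5038, -0.0172,  0.0664]), np.float64(0.005897618822913946))
sleeve z.064 [ 0.5026 -0.0135  0.064 ] [ 0.5023 -0.0222  0.064 ]
hex [0.5375 0.1608 0.064 ] [0.5339 0.1558 0.064 ]
pulley [0.4701 0.078  0.038 ] [0.4655 0.0767 0.038 ]
[[ 0.4347  0.2338  0.074 ]
 [ 0.7427  0.199   0.074 ]
 [ 0.7072 -0.1084  0.074 ]
 [ 0.4109 -0.0785  0.074 ]] [[ 0.4327  0.2284  0.074 ]
 [ 0.742   0.1896  0.074 ]
 [ 0.7075 -0.1061  0.074 ]
 [ 0.3952 -0.0706  0.074 ]] [0.5739 0.0615 0.074 ] [0.5694 0.0603 0.074 ]
knob top scene [array([0.547 , 0.0643, 0.112 ]), array([0.6042, 0.0563, 0.112 ])]
knob top side [array([0.5936, 0.0498, 0.112 ]), array([0.5392, 0.0613, 0.112 ])]
stem (array([0.5699, 0.0605, 0.0355]), np.float64(0.004558650434486767))
```

```bash
cat >> h.py <<'E'
np.set_printoptions(precision=4,suppress=True)
def go(pos,yawdeg,s=None):
    "tool down, tool x axis at yawdeg in world; returns row in mm/deg"
    s=s or robot.state(); R0=R.from_rotvec(s['ee_rot'])
    a=np.radians(yawdeg); x=np.array([np.cos(a),np.sin(a),0]); z=np.array([0,0,-1.]); 
    Rt=R.from_matrix(np.c_[x,np.cross(z,x),z])
    t=R0.inv().apply(np.array(pos)-s['tool_pos'])*1000
    r=(R0.inv()*Rt).as_rotvec(degrees=True)
    X=R0.apply([1,0,0]); print('now',s['tool_pos'],'yaw',np.degrees(np.arctan2(X[1],X[0])),'t',s['time_s'],'j6',s['joint_positions'][5],'F',s['force'],'w',s['grip_width'])
    print('row',np.r_[t,r].round(1))
E
python3 -c "
from h import *
go([.571,.061,.20],172)"
```

```text
now [0.1453 0.6076 0.2303] yaw 166.54757069012211 t 0.25 j6 -0.018998464284864475 F [-0.2897  0.7824  0.7658] w 0.08753902057776747
row [-541.2 -432.6   30.6   -0.    -0.    -5.5]
```

>>> servo_tool(commands=[[[-13,-10,0,0,0,0],[-40,-32,0,0,0,0],[-70,-56,0,0,0,-1],[-100,-80,0,0,0,-1],[-130,-104,0,0,0,-2],[-160,-128,0,0,0,-2],[-190,-152,0,0,0,-3],[-220,-176,0,0,0,-3]]])

```text
time_s: 0.92
tool_pos: [0.3191, 0.3828, 0.2305]
ee_rot: [0.284, 3.129, -0.001]
force: [0.9, 0.7, 0.0]
grip_width: 0.0874
```

```bash
python3 -c "
from h import *
go([.571,.061,.20],172)"
```

```text
now [0.3191 0.3828 0.2305] yaw 169.61250405050413 t 0.9167 j6 -0.5367399785540103 F [0.8868 0.7063 0.0336] w 0.08736083006141222
row [-305.8 -271.1   30.8   -0.     0.    -2.4]
```

>>> servo_tool(commands=[[[-28,-24,0,0,0,0],[-56,-49,2,0,0,0],[-84,-74,5,0,0,0],[-112,-99,9,0,0,-1],[-140,-124,13,0,0,-1],[-168,-149,17,0,0,-2],[-196,-174,20,0,0,-2],[-222,-197,24,0,0,-2.4]]])

```text
time_s: 1.58
tool_pos: [0.5026, 0.1463, 0.2067]
ee_rot: [0.22, 3.134, -0.002]
force: [0.1, 0.6, -0.2]
grip_width: 0.0878
```

```bash
python3 -c "
from h import *
go([.571,.061,.20],172)"
```

```text
now [0.5026 0.1463 0.2067] yaw 171.97710244352336 t 1.5833 j6 -1.1688760672473928 F [ 0.0794  0.6059 -0.1988] w 0.08775106251611839
row [-79.6 -74.9   6.8  -0.1   0.   -0. ]
```

>>> servo_tool(commands=[[[-25,-23,2,0,0,0],[-48,-45,4,0,0,0],[-65,-61,6,0,0,0],[-75,-70,7,0,0,0],[-80,-75,7,0,0,0],[-80,-75,7,0,0,0],[-80,-75,7,0,0,0],[-80,-75,7,0,0,0]]])

```text
time_s: 2.25
tool_pos: [0.5705, 0.0618, 0.1999]
ee_rot: [-0.218, -3.134, 0.001]
force: [-0.0, 0.2, -0.7]
grip_width: 0.0877
```

```bash
python3 -c "
from h import *
go([.571,.061,.20],172)
s,c=cap('wrist','w1.png'); 
cv2.imwrite('pics/w1b.png',cv2.resize(c['color'][:,:,::-1],(800,600),interpolation=2))"
```

```text
now [0.5705 0.0618 0.1999] yaw 172.03359593672064 t 2.25 j6 -1.3436254481703218 F [-0.0162  0.1808 -0.6513] w 0.08773800241461087
row [-0.6 -0.7 -0.1 -0.1 -0.   0. ]
```

View pics/w1b.png

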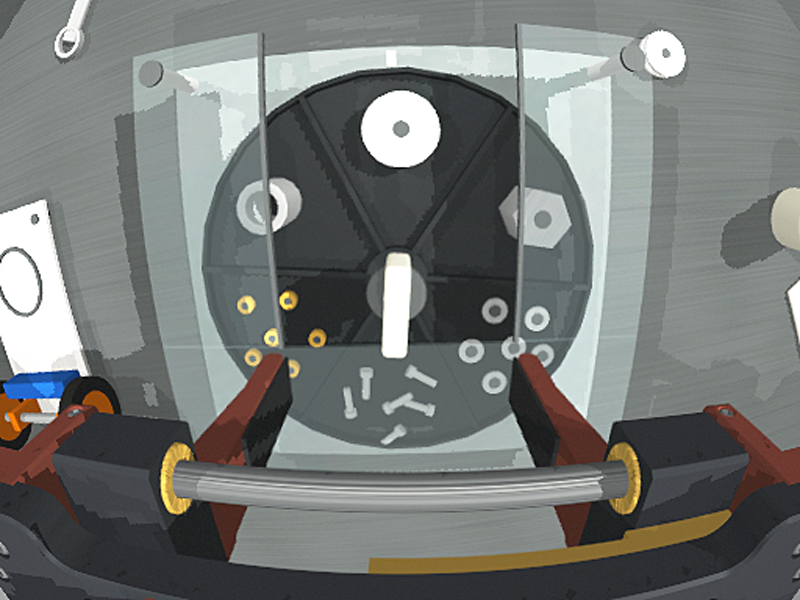

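The wrist picture shows the front compartment with the pulley at (401,129), dividers at (302,97)-(383,247) and (507,107)-(413,248), the sleeve at (268,206), the hexagon at (540,217), the knob at (397,305) and the opening edges at x≈263 and 517.

```bash
python3 - <<'E'
from h import *
s=robot.state(); c=robot.capture('wrist')
P=lambda x,y,z:onz(c,x/1.5625,y/1.5625,z,s)[:2]
ang=lambda a,b:np.degrees(np.arctan2(*(b-a)[::-1]))
im=c['color'].astype(int)
# knob: whitish mask near
g=cv2.resize(c['color'],(800,600),interpolation=2)
m=((g.min(2)>205)).astype(np.uint8); m[:,:370]=0;m[:,425:]=0;m[:240]=0;m[370:]=0
cn=max(cv2.findContours(m,0,2)[0],key=cv2.contourArea); pts=np.array([P(x,y,.112) for x,y in cn[:,0]])*1000
r=cv2.minAreaRect(pts.astype(np.float32)); print('knob rect',r)
dl=(P(302,97,.03),P(383,247,.03)); dr=(P(507,107,.03),P(413,248,.03)); h=(P(208,268,.03),P(588,287,.03))
for a,b in (dl,dr,h): print('div',a,b,ang(a,b))
l=(P(263,35,.074),P(285,345,.074)); rr=(P(517,25,.074),P(518,345,.074))
for a,b in (l,rr): print('edge',a,b,ang(a,b))
print('front edge',ang(*[P(135,57,.074),P(263,33,.074)]))
bk=(P(250,347,.074),P(550,347,.074)); print('back edge',bk,ang(*bk))
print('tick',P(391,57,0.0))
print('tray edges',P(203,265,.03),P(592,272,.03),P(397,69,.03),P(397,447,.03))
print('sleeve top',P(260,207,.064),'hex top',P(541,220,.064),'pulley',P(401,129,.038))
E
```

```text
knob rect ((566.6669921875, 59.313541412353516), (13.776937484741211, 59.855316162109375), 79.08614349365234)
div [0.4334 0.0118] [0.5478 0.052 ] 19.338070464181676
div [0.4598 0.1514] [0.5515 0.0729] -40.553486619786014
div [ 0.543  -0.0825] [0.5981 0.2027] 79.05721765085732
edge [0.3957 0.0013] [ 0.5953 -0.0201] -6.132933872567053
edge [0.4118 0.1547] [0.617  0.1342] -5.70449448237815
front edge 83.29969160981769
back edge (array([ 0.5938, -0.0453]), array([0.6221, 0.1567])) 82.03059483706595
tick [0.4088 0.0768]
tray edges [ 0.54   -0.0862] [0.5866 0.2063] [0.4247 0.0793] [0.717  0.0379]
sleeve top [ 0.5034 -0.0204] hex top [0.5369 0.1576] pulley [0.4678 0.076 ]
```

The tray angle is -10.8° (bar, dividers) and the front x axis is about -6.1°, so the tray needs about -55.3° of turn, clockwise. The axis is at about (0.5695, 0.0595).

```bash
python3 -c "
from h import *
go([.5695,.0595,.088],169.2)"
```

```text
now [0.5707 0.0619 0.2   ] yaw 172.06138204127595 t 2.35 j6 -1.3438078490460665 F [ 0.5802 -0.1495 -0.9013] w 0.08766971276680365
row [  0.9  -2.5 112.   -0.    0.    2.9]
```

>>> servo_tool(commands=[[[0,-1,10,0,0,1],[0,-1,30,0,0,2],[1,-2,55,0,0,2.9],[1,-2.5,80,0,0,2.9],[1,-2.5,100,0,0,2.9],[1,-2.5,109,0,0,2.9],[1,-2.5,112,0,0,2.9],[1,-2.5,112,0,0,2.9]]], hand=50)

```text
time_s: 3.02
tool_pos: [0.569, 0.0597, 0.0874]
ee_rot: [-0.296, -3.127, 0.002]
force: [-0.4, 0.6, 0.3]
grip_width: 0.05
```

>>> servo_tool(commands=[[[0,0,0,0,0,0],[0,0,0,0,0,0],[0,0,0,0,0,0],[0,0,0,0,0,0],[0,0,0,0,0,0],[0,0,0,0,0,0],[0,0,0,0,0,0],[0,0,0,0,0,0]]], hand=0, grip_force=20)

```text
time_s: 3.68
tool_pos: [0.5692, 0.0595, 0.0878]
ee_rot: [-0.296, -3.127, 0.002]
force: [-1.4, -2.8, 4.7]
grip_width: 0.0138
```

```bash
python3 -c "
from h import *
go([.5695,.0595,.088],113.9)"
```

```text
now [0.5692 0.0595 0.0878] yaw 169.1719120681665 t 3.6833 j6 -1.2965683237363186 F [-1.3951 -2.8123  4.7274] w 0.013828810732742412
row [-0.3  0.1 -0.2 -0.1  0.  55.3]
```

>>> servo_tool(commands=[[[0,0,0,0,0,0.5],[0,0,0,0,0,1.5],[0,0,0,0,0,3],[0,0,0,0,0,5],[0,0,0,0,0,7.5],[0,0,0,0,0,10],[0,0,0,0,0,12.5],[0,0,0,0,0,15]]])

```text
time_s: 4.35
tool_pos: [0.5693, 0.0598, 0.0879]
ee_rot: [-0.707, -3.061, 0.002]
force: [-0.4, -0.2, 2.4]
grip_width: 0.0139
```

>>> servo_tool(commands=[[[0,0,0,0,0,2.5],[0,0,0,0,0,5],[0,0,0,0,0,7.5],[0,0,0,0,0,10],[0,0,0,0,0,12.5],[0,0,0,0,0,15],[0,0,0,0,0,17.5],[0,0,0,0,0,20]]])

```text
time_s: 5.02
tool_pos: [0.5697, 0.0602, 0.0879]
ee_rot: [1.232, 2.889, -0.0]
force: [-0.1, 0.6, 0.7]
grip_width: 0.0137
```

```bash
python3 -c "
from h import *
go([.5695,.0595,.088],113.9)"
```

```text
now [0.5697 0.0602 0.0879] yaw 133.80741564838576 t 5.0167 j6 -0.6795386752187478 F [-0.0524  0.6286  0.6605] w 0.013708080985735815
row [-0.4 -0.6 -0.1  0.   0.  19.9]
```

>>> servo_tool(commands=[[[0,0,0,0,0,3],[0,0,0,0,0,6],[0,0,0,0,0,9],[0,0,0,0,0,12],[0,0,0,0,0,15],[0,0,0,0,0,17.5],[0,0,0,0,0,19.3],[0,0,0,0,0,19.9]]])

```text
time_s: 5.68
tool_pos: [0.57, 0.0605, 0.0879]
ee_rot: [1.716, 2.631, 0.001]
force: [0.7, 0.7, 1.2]
grip_width: 0.0137
```

>>> servo_tool(commands=[[[0,0,0,0,0,0],[0,0,0,0,0,0],[0,0,0,0,0,0],[0,0,0,0,0,0],[0,0,0,0,0,0],[0,0,0,0,0,0],[0,0,0,0,0,0],[0,0,0,0,0,0]]], hand=50)

```text
time_s: 6.35
tool_pos: [0.57, 0.0604, 0.0879]
ee_rot: [1.716, 2.631, 0.001]
force: [0.4, 1.0, -0.4]
grip_width: 0.0496
```

```bash
python3 -c "
from h import *
go([.5695,.0595,.20],173.9)"
```

```text
now [0.57   0.0604 0.0879] yaw 113.78474983879221 t 6.35 j6 -0.33010513700809563 F [ 0.4287  1.0011 -0.3708] w 0.049577107292912974
row [  -0.7   -0.8 -112.1    0.     0.   -60.1]
```

>>> servo_tool(commands=[[[0,0,-10,0,0,0],[0,0,-35,0,0,0],[0,0,-65,0,0,-5],[0,0,-92,0,0,-11],[0,0,-107,0,0,-18],[0,0,-112,0,0,-25],[0,0,-112,0,0,-32],[0,0,-112,0,0,-39]]])

```text
time_s: 7.02
tool_pos: [0.5704, 0.0605, 0.2016]
ee_rot: [0.729, 3.053, 0.001]
force: [0.3, 0.6, -0.2]
grip_width: 0.0497
```

```bash
python3 -c "
from h import *
go([.5695,.0595,.20],173.9)"
```

```text
now [0.5704 0.0605 0.2016] yaw 153.12624851819842 t 7.0167 j6 -1.016802770705779 F [ 0.3055  0.5752 -0.2341] w 0.049660995521973124
row [  0.3  -1.3   1.6   0.1   0.2 -20.8]
```

>>> servo_tool(commands=[[[0,0,0,0,0,-6],[0,0,1,0,0,-12],[0,-1,1,0,0,-17],[0,-1,2,0,0,-20],[0,-1,2,0,0,-21],[0,-1,2,0,0,-21],[0,-1,2,0,0,-21],[0,-1,2,0,0,-21]]], hand=70)

```text
time_s: 7.68
tool_pos: [0.57, 0.0596, 0.1999]
ee_rot: [0.162, 3.134, 0.001]
force: [0.3, 0.7, 1.4]
grip_width: 0.07
```

```bash
python3 -c "
from h import *
go([.5695,.0595,.20],173.9)
s,c=cap('wrist','w2.png'); 
cv2.imwrite('pics/w2b.png',cv2.resize(c['color'][:,:,::-1],(800,600),interpolation=2))"
```

```text
now [0.57   0.0596 0.1999] yaw 174.06489634210615 t 7.6833 j6 -1.3836845593677247 F [0.3174 0.695  1.3556] w 0.07001238415825581
row [ 0.4 -0.2 -0.1  0.   0.2  0.2]
```

View pics/w2b.png

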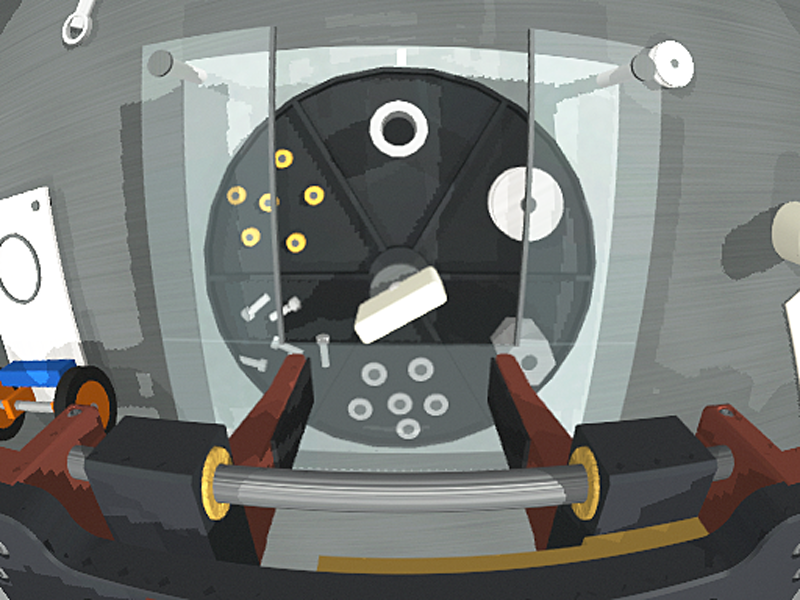

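The sleeve now stands in the opening, with its top ring at (399,129). The front dividers run symmetrically from (300,100) and (502,100), and the white front tick is at (401,55).

```bash
python3 - <<'E'
from h import *
s=robot.state(); c=robot.capture('wrist')
P=lambda x,y,z:onz(c,x/1.5625,y/1.5625,z,s)[:2]
ang=lambda a,b:np.degrees(np.arctan2(*(b-a)[::-1]))
for q in [((300,100),(383,247)),((502,100),(412,247)),((208,273),(594,278))]: print(ang(P(*q[0],.03),P(*q[1],.03)))
for q in [((275,35),(284,340)),((529,35),(518,340)),((250,345),(550,346))]: print('edge',ang(P(*q[0],.074),P(*q[1],.074)))
g=cv2.resize(c['color'],(800,600),interpolation=2)
m=(g.min(2)>200).astype(np.uint8); m[:,:350]=0;m[:,450:]=0;m[:85]=0;m[180:]=0
cn=max(cv2.findContours(m,0,1)[0],key=cv2.contourArea)[:,0]; pts=np.array([P(x,y,.064) for x,y in cn])*1000
(e,r)=cv2.minEnclosingCircle(pts.astype(np.float32)); print('sleeve',e,r, cv2.fitEllipse(pts.astype(np.float32)))
a=np.radians(-6.1); print('front',np.array([.5695,.0595])-.105*np.array([np.cos(a),np.sin(a)]))
go([e[0]/1000,e[1]/1000,.041],173.9,s)
E
```

```text
22.390968581349753
-36.356629693942274
83.25933224755278
edge -6.46987872926775
edge -5.799801650329536
edge 83.80327018741966
sleeve (468.0783386230469, 68.5268783569336) 17.578821182250977 ((468.13348388671875, 68.43373107910156), (33.87473678588867, 34.29787826538086), 171.31849670410156)
front [0.4651 0.0707]
now [0.5699 0.0596 0.1998] yaw 174.07030812150148 t 7.7333 j6 -1.3838747625826553 F [ 0.7368 -0.6939 -0.1874] w 0.06992491117101916
row [102.7  -1.7 158.5   0.    0.2   0.2]
```

Tray within about 0.7° of square by my readings. Moving over the sleeve, then down.

>>> servo_tool(commands=[[[10,0,0,0,0,0],[30,-1,0,0,0,0],[55,-1,5,0,0,0],[78,-2,15,0,0,0],[94,-2,30,0,0,0],[101,-2,50,0,0,0],[103,-2,65,0,0,0],[103,-2,75,0,0,0]]], hand=64)

```text
time_s: 8.45
tool_pos: [0.4654, 0.0682, 0.1233]
ee_rot: [0.162, 3.136, 0.0]
force: [0.4, 0.3, 0.8]
grip_width: 0.0638
```

```bash
python3 -c "
from h import *
go([.468,.0685,.042],173.9)"
```

```text
now [0.4654 0.0682 0.1233] yaw 174.08395717801048 t 8.45 j6 -1.3470322005351711 F [0.3729 0.308  0.8499] w 0.06378445283138076
row [-2.5  0.5 81.3  0.   0.1  0.2]
```

```bash
python3 -c "
from h import *
s,c=cap('wrist'); go([.468,.0685,.042],173.9)
cv2.imwrite('pics/w3.png',cv2.resize(c['color'][:,:,::-1],(800,600),interpolation=2))"
```

```text
now [0.4654 0.0681 0.1222] yaw 174.08458906086736 t 8.5 j6 -1.3472350514251978 F [-0.3619  0.6289 -1.2494] w 0.06399179537105984
row [-2.6  0.7 80.2 -0.  -0.   0.2]
```

View pics/w3.png

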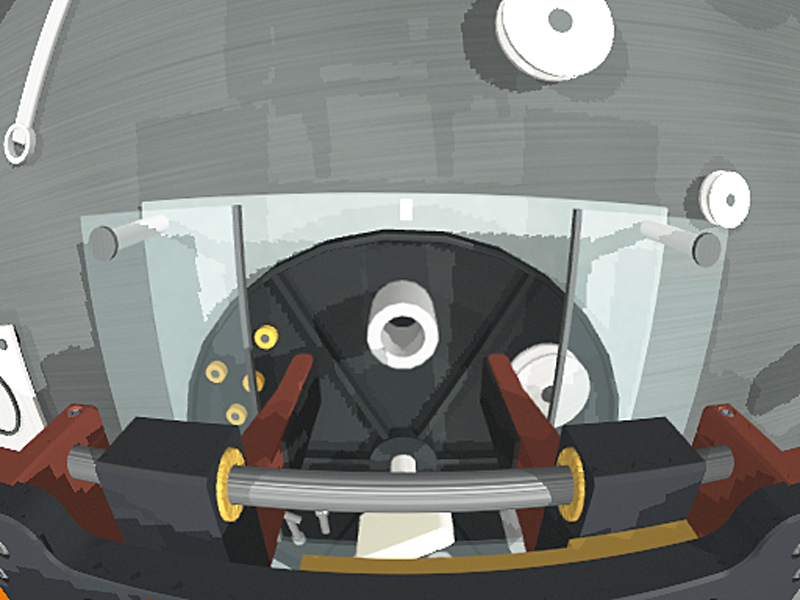

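The sleeve is centred between the fingers, with its top ring at (403,334).

```bash
python3 -c "
from h import *
s=robot.state(); c=robot.capture('wrist')
print(onz(c,403/1.5625,334/1.5625,.064,s))"
```

```text
[0.466  0.0687 0.064 ]
```

>>> servo_tool(commands=[[[-1,0,10,0,0,0],[-2,0,25,0,0,0],[-2,0,42,0,0,0],[-2,0,58,0,0,0],[-2,0,70,0,0,0],[-2,0,77,0,0,0],[-2,0,80,0,0,0],[-2,0,80,0,0,0]]])

```text
time_s: 9.22
tool_pos: [0.4684, 0.0679, 0.0429]
ee_rot: [0.162, 3.137, -0.0]
force: [0.3, -0.0, -0.3]
grip_width: 0.064
```

>>> servo_tool(commands=[[[0,0,0,0,0,0],[0,0,0,0,0,0],[0,0,0,0,0,0],[0,0,0,0,0,0],[0,0,0,0,0,0],[0,0,0,0,0,0],[0,0,0,0,0,0],[0,0,0,0,0,0]]], hand=20, grip_force=25)

```text
time_s: 9.88
tool_pos: [0.4688, 0.068, 0.0434]
ee_rot: [0.162, 3.136, 0.0]
force: [-0.4, -0.3, 6.4]
grip_width: 0.0361
```

>>> servo_tool(commands=[[[0,0,-3,0,0,0],[0,0,-10,0,0,0],[0,0,-25,0,0,0],[0,0,-45,0,0,0],[0,0,-68,0,0,0],[0,0,-90,0,0,0],[0,0,-105,0,0,0],[0,0,-110,0,0,0]]])

```text
time_s: 10.55
tool_pos: [0.4698, 0.0681, 0.1559]
ee_rot: [0.162, 3.133, 0.001]
force: [0.8, 0.2, -1.4]
grip_width: 0.036
```

```bash
python3 - <<'E'
from h import *
a=cv2.imread('pics/scene0.png'); b=cv2.imread('pics/side0.png')
cv2.imwrite('pics/d0.png',cv2.resize(a[255:365,95:215],(720,660))[:600]); cv2.imwrite('pics/d1.png',cv2.resize(b[60:135,180:290],(770,525)))
go([0.5,0,.15],180)
s,c=cap('wrist'); cv2.imwrite('pics/w4.png',cv2.resize(c['color'][:,:,::-1],(800,600),interpolation=2))
E
```

```text
now [0.4698 0.0681 0.1559] yaw 174.07717936911428 t 10.55 j6 -1.3482175347649816 F [ 0.7916  0.1647 -1.4036] w 0.03599434535666224
row [-37.1 -64.7   6.    0.    0.3  -5.9]
```

View pics/d0.png

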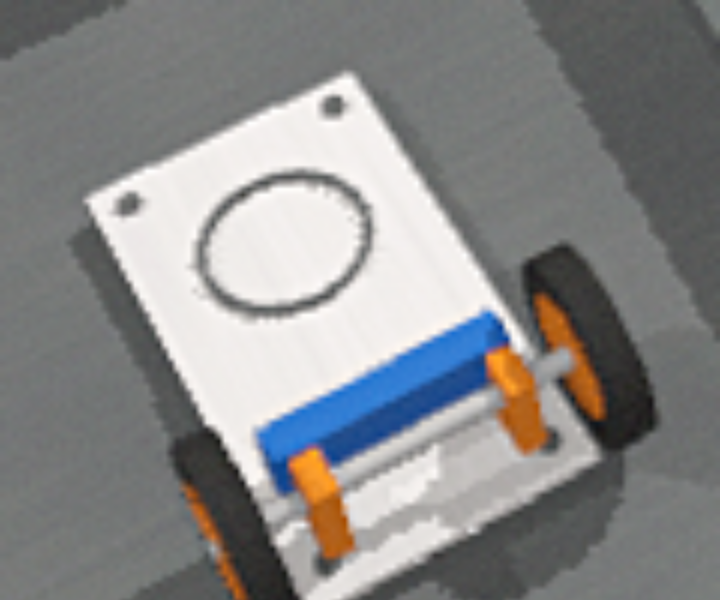

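View pics/d1.png

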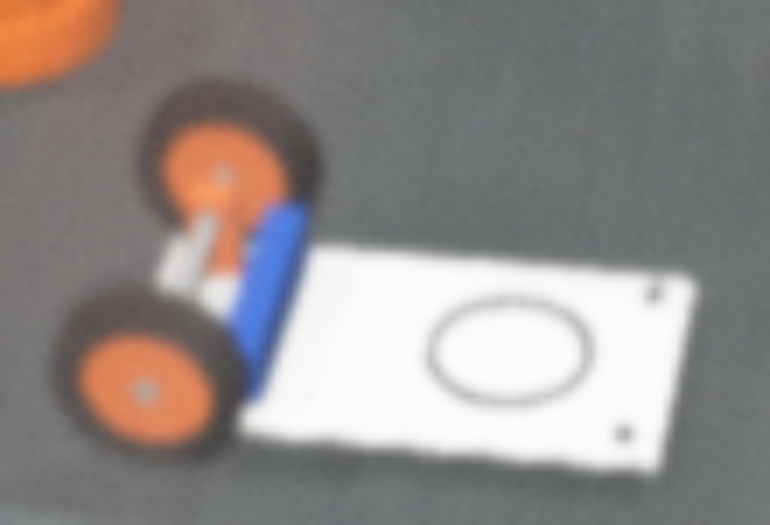

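View pics/w4.png

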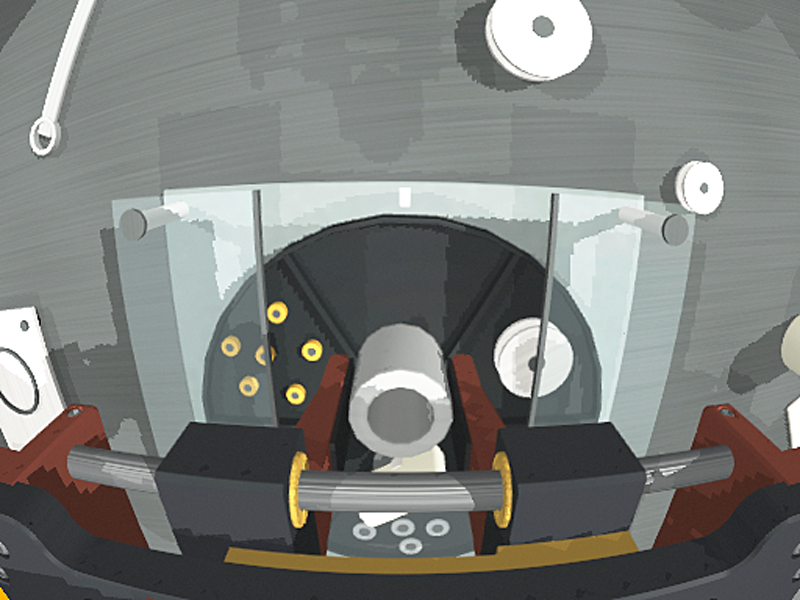

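```bash
python3 - <<'E'
from h import *
c=robot.capture('scene'); d=robot.capture('side')
p=onz(c,95+285/6,255+243/6,.017); q=onz(d,180+511/7,60+350/7,.017); print(p,q)
s=robot.state()
for u,v in [(500,315),(260,433)]: print('bracket', onz(c,95+u/6,255+v/6,.044))
go([*( (p+q)/2)[:2],.15],174,s)
E
```

```text
[ 0.5256 -0.3105  0.017 ] [ 0.5191 -0.3109  0.017 ]
bracket [ 0.6273 -0.2617  0.044 ]
bracket [ 0.6218 -0.3598  0.044 ]
now [0.4685 0.068  0.1534] yaw 174.0748665627521 t 10.7 j6 -1.3482072088443209 F [-0.4256 -0.0293 -1.8151] w 0.03649472727135093
row [ -92.7 -371.     3.5    0.     0.1    0.1]
```

Seat at about (0.522,-0.311); both views agree to 6 mm. I'll move most of the way and measure it from close with the wrist camera.

>>> servo_tool(commands=[[[-2,-8,-3,0,0,0],[-7,-26,-5,0,0,2],[-15,-56,-5,0,0,5],[-24,-90,-5,0,0,9],[-33,-124,-5,0,0,13],[-42,-158,-5,0,0,17],[-51,-192,-5,0,0,20],[-60,-226,-5,0,0,22]]])

```text
time_s: 11.37
tool_pos: [0.5038, -0.1651, 0.1572]
ee_rot: [-0.762, -3.046, -0.001]
force: [1.1, 0.3, -1.4]
grip_width: 0.0361
```

>>> servo_tool(commands=[[[10,-23,0,0,0,2],[16,-40,0,0,0,4],[22,-54,0,0,0,6],[24,-60,0,0,0,7],[24,-60,0,0,0,7],[24,-60,0,0,0,7],[24,-60,0,0,0,7],[24,-60,0,0,0,7]]])

```text
time_s: 12.03
tool_pos: [0.4551, -0.2062, 0.1571]
ee_rot: [-0.944, -2.995, -0.001]
force: [-0.3, 0.0, -1.4]
grip_width: 0.0363
```

```bash
python3 - <<'E'
from h import *
go([.522,-.311,.15],145)
s,c=cap('wrist'); cv2.imwrite('pics/w5.png',cv2.resize(c['color'][:,:,::-1],(800,600),interpolation=2))
E
```

```text
now [ 0.4551 -0.2062  0.1571] yaw 144.99932705910916 t 12.0333 j6 -1.4096631566135607 F [-0.3491  0.0146 -1.4229] w 0.036306380038963394
row [-114.9  -47.4    7.     0.    -0.1   -0. ]
```

View pics/w5.png

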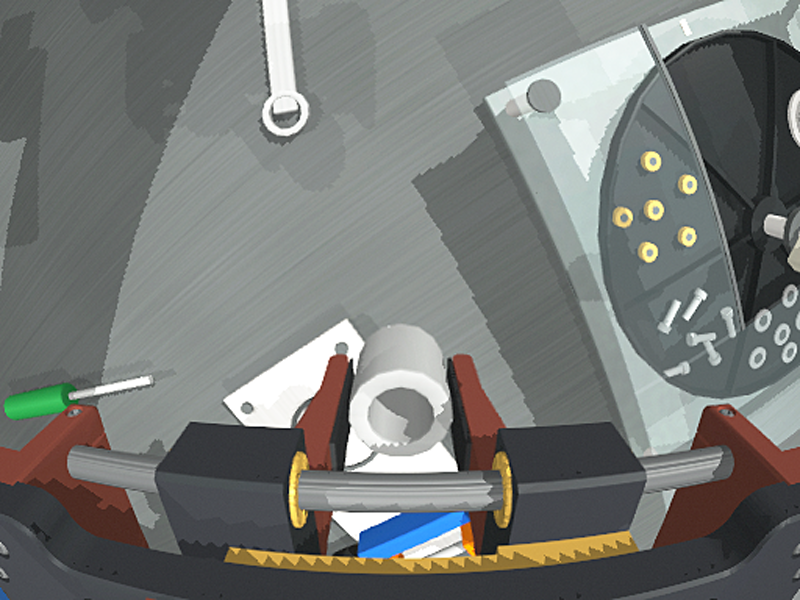

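The held sleeve hides the ring here; only the base's corner at (250,400)-(345,330) shows. I'll go past the seat so that it lies under the camera.

>>> servo_tool(commands=[[[-10,-2,0,0,0,0],[-35,-8,0,0,0,0],[-68,-16,0,0,0,0],[-102,-25,0,0,0,0],[-136,-33,0,0,0,0],[-166,-40,0,0,0,0],[-186,-45,0,0,0,0],[-195,-47,0,0,0,0]]])

```text
time_s: 12.75
tool_pos: [0.5903, -0.359, 0.1567]
ee_rot: [0.945, 2.995, -0.001]
force: [0.3, 0.4, -1.3]
grip_width: 0.0362
```

>>> servo_tool(commands=[[[0,0,0,0,0,0],[0,0,0,0,0,0],[0,0,0,0,0,0],[0,0,0,0,0,0],[0,0,0,0,0,0],[0,0,0,0,0,0],[0,0,0,0,0,0],[0,0,0,0,0,0]]])

```text
time_s: 13.42
tool_pos: [0.5902, -0.3588, 0.157]
ee_rot: [0.944, 2.995, -0.001]
force: [-0.2, -0.1, -1.6]
grip_width: 0.0362
```

```bash
python3 - <<'E'
from h import *
go([.522,-.311,.15],145)
s,c=cap('wrist','w6raw.png'); cv2.imwrite('pics/w6.png',cv2.resize(c['color'][:,:,::-1],(800,600),interpolation=2))
E
```

```text
now [ 0.5902 -0.3588  0.157 ] yaw 145.011799091733 t 13.4167 j6 -1.5234232657970548 F [-0.1577 -0.1287 -1.5689] w 0.03622507021848531
row [83.3  0.   6.9 -0.   0.1  0. ]
```

View pics/w6.png

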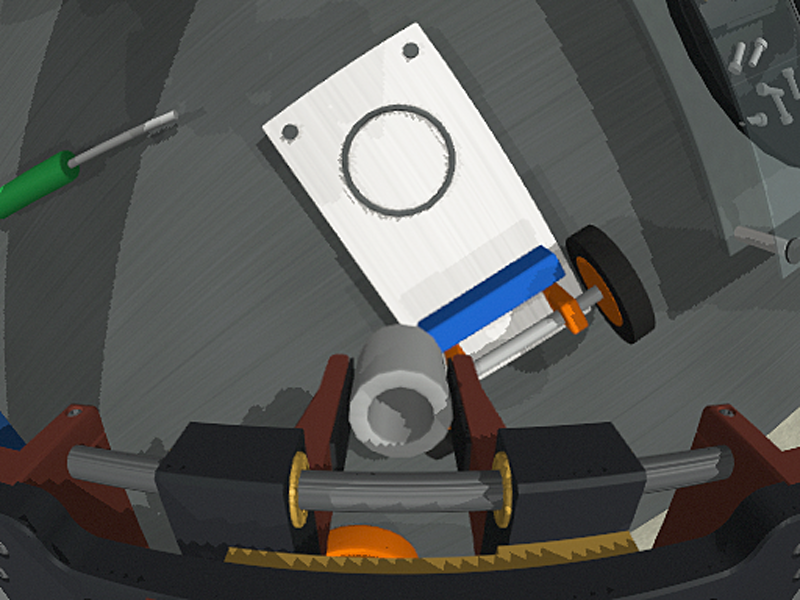

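The ring is fully visible, centred at about (399,160). I'll fit it and also locate the held sleeve.

```bash
python3 - <<'E'
from h import *
s=robot.state(); c=robot.capture('wrist')
g=cv2.resize(c['color'],(800,600),interpolation=2)
m=(g.max(2)<150).astype(np.uint8); k=np.zeros_like(m); cv2.circle(k,(399,160),66,1,-1); m&=k
cn=max(cv2.findContours(m,0,1)[0],key=cv2.contourArea)[:,0]
pts=np.array([onz(c,x/1.5625,y/1.5625,.018,s)[:2] for x,y in cn])*1000
e=cv2.fitEllipse(pts.astype(np.float32)); print('ring outer',e)
x,y=e[0]
go([x/1000,y/1000,.15],145,s)
# held sleeve top ring
o=[onz(c,u/1.5625,v/1.5625,s['tool_pos'][2]-.0234+.044,s)[:2] for u,v in [(399,413)]]; print('sleeve held',o,s['tool_pos'])
E
```

```text
ring outer ((521.9130249023438, -313.4256591796875), (70.4599838256836, 70.8338623046875), 167.7186279296875)
now [ 0.5902 -0.3589  0.1569] yaw 144.99957103964982 t 13.4667 j6 -1.5233619648304104 F [-0.1111 -0.283  -0.099 ] w 0.03655646716056434
row [82.  -2.   6.8 -0.   0.1 -0. ]
sleeve held [array([ 0.588 , -0.3586])] [ 0.5902 -0.3589  0.1569]
```

>>> servo_tool(commands=[[[6,0,0,0,0,0],[22,0,0,0,0,0],[42,-1,0,0,0,0],[60,-2,3,0,0,0],[73,-2,10,0,0,0],[80,-2,22,0,0,0],[81,-2,37,0,0,0],[81,-2,50,0,0,0]]])

```text
time_s: 14.18
tool_pos: [0.5221, -0.3136, 0.1064]
ee_rot: [0.944, 2.995, -0.001]
force: [-0.5, -0.3, -1.3]
grip_width: 0.0365
```

```bash
python3 - <<'E'
from h import *
go([.523,-.3135,.038],145)
E
```

```text
now [ 0.5221 -0.3136  0.1064] yaw 145.00237040877838 t 14.1833 j6 -1.5203082864663895 F [-0.5392 -0.3192 -1.2739] w 0.03647412609962147
row [-0.6  0.6 68.4 -0.   0.1  0. ]
```

>>> servo_tool(commands=[[[0,0,6,0,0,0],[-0.5,0.5,18,0,0,0],[-0.5,0.5,32,0,0,0],[-0.5,0.5,45,0,0,0],[-0.5,0.5,55,0,0,0],[-0.5,0.5,61,0,0,0],[-0.5,0.5,64,0,0,0],[-0.5,0.5,65,0,0,0]]])

```text
time_s: 14.85
tool_pos: [0.5226, -0.3134, 0.0407]
ee_rot: [0.945, 2.996, -0.0]
force: [-0.2, 0.2, -1.0]
grip_width: 0.0359
```

```bash
python3 - <<'E'
from h import *
go([.523,-.3135,.038],145)
E
```

```text
now [ 0.5226 -0.3134  0.0407] yaw 144.99897488696965 t 14.85 j6 -1.5195225141594033 F [-0.249   0.1625 -1.0205] w 0.0358688685310358
row [-0.3  0.2  2.7 -0.   0.  -0. ]
```

>>> servo_tool(commands=[[[0,0,0.5,0,0,0],[0,0,1,0,0,0],[0,0,1.5,0,0,0],[0,0,2,0,0,0],[0,0,2.5,0,0,0],[0,0,3,0,0,0],[0,0,3,0,0,0],[0,0,3,0,0,0]]])

```text
time_s: 15.52
tool_pos: [0.5226, -0.3134, 0.0377]
ee_rot: [0.945, 2.996, -0.0]
force: [0.4, 1.0, -1.5]
grip_width: 0.0359
```

>>> servo_tool(commands=[[[0,0,0.3,0,0,0],[0,0,0.6,0,0,0],[0,0,0.9,0,0,0],[0,0,1.2,0,0,0],[0,0,1.2,0,0,0],[0,0,1.2,0,0,0],[0,0,1.2,0,0,0],[0,0,1.2,0,0,0]]])

```text
time_s: 16.18
tool_pos: [0.5227, -0.3135, 0.0374]
ee_rot: [0.945, 2.996, -0.0]
force: [-2.2, 2.1, 7.3]
grip_width: 0.0362
```

Contact: 7 N upward, so the sleeve is standing on the seat floor. I'll check that nothing is off before opening, then release.

>>> servo_tool(commands=[[[0,0,0,0,0,0],[0,0,0,0,0,0],[0,0,0,0,0,0],[0,0,0,0,0,0],[0,0,0,0,0,0],[0,0,0,0,0,0],[0,0,0,0,0,0],[0,0,0,0,0,0]]], hand=65)

```text
time_s: 16.85
tool_pos: [0.5227, -0.3135, 0.0373]
ee_rot: [0.945, 2.996, -0.0]
force: [0.5, 0.0, 0.4]
grip_width: 0.0651
```

>>> servo_tool(commands=[[[0,0,-3,0,0,0],[0,0,-15,0,0,0],[0,0,-35,0,0,0],[0,0,-60,0,0,0],[0,0,-85,0,0,0],[0,0,-105,0,0,0],[0,0,-117,0,0,0],[0,0,-120,0,0,0]]])

```text
time_s: 17.52
tool_pos: [0.5239, -0.3142, 0.1606]
ee_rot: [0.943, 2.991, -0.002]
force: [0.6, -0.9, -0.2]
grip_width: 0.0653
```

>>> servo_tool(commands=[[[-5,0,0,0,0,0],[-20,0,0,0,0,0],[-40,0,0,0,0,0],[-60,0,0,0,0,0],[-75,0,0,0,0,0],[-80,0,0,0,0,0],[-80,0,0,0,0,0],[-80,0,0,0,0,0]]])

```text
time_s: 18.18
tool_pos: [0.5886, -0.3595, 0.1596]
ee_rot: [0.944, 2.994, -0.001]
force: [0.2, 0.6, 0.4]
grip_width: 0.0647
```

```bash
python3 - <<'E'
from h import *
go([.523,-.3135,.15],145)
s,c=cap('wrist','w7raw.png'); cv2.imwrite('pics/w7.png',cv2.resize(c['color'][:,:,::-1],(800,600),interpolation=2))
cap('scene','scene7.png'); cap('side','side7.png')
E
```

```text
now [ 0.5886 -0.3595  0.1596] yaw 145.000582158617 t 18.1833 j6 -1.5255241677291163 F [0.2021 0.5504 0.3905] w 0.06467631229650776
row [80.2  0.1  9.4  0.   0.2  0. ]
```

View pics/w7.png

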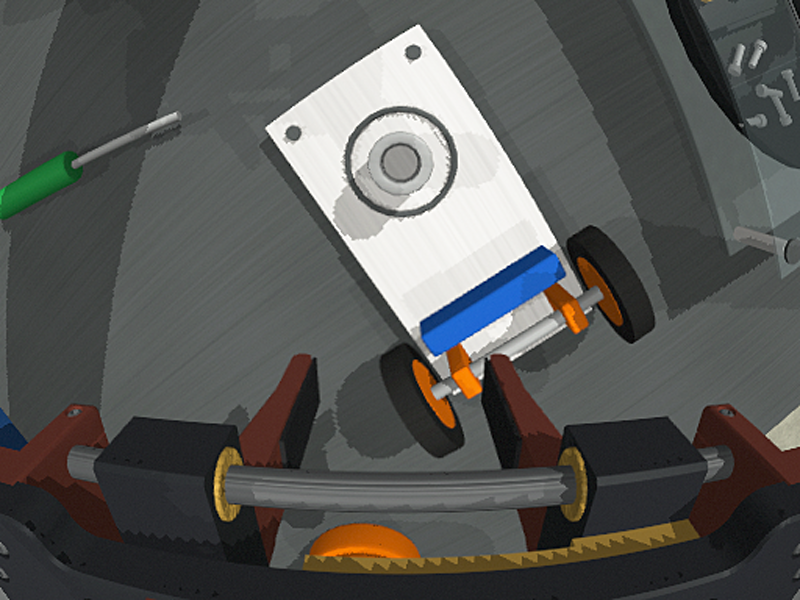

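View pics/side7.png

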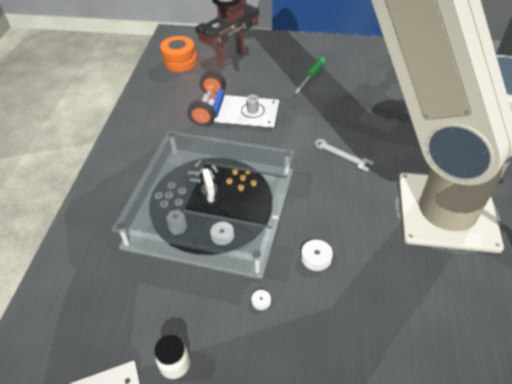

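View pics/scene7.png

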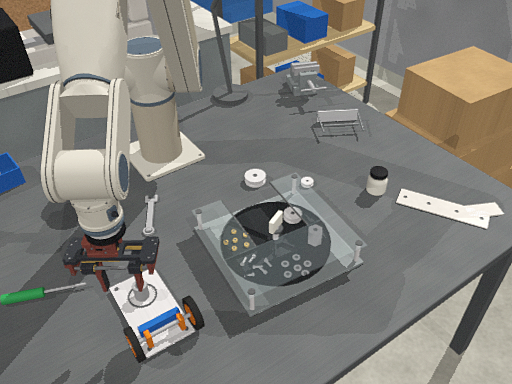

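The wrist picture shows the sleeve upright and concentric in the seat ring at (400,161). The fixed views show the hexagon and pulley still in the carousel, the empty front compartment still facing the opening, and the jar unmoved at (377,180). The gripper is open and clear, so I'm handing in.

```bash
python3 -c "
from h import *
print(robot.close_job(), robot.state()['time_s'])"
```

```text
the job is handed in; nothing more can be done
the job is handed in; nothing more can be done
```

The job is handed in, at about 18 s on the robot's clock. I gripped the knob and turned the carousel about 55° clockwise. I then lifted the round sleeve out through the opening and stood it upright in the seat ring.

**Last checks**
- **Sleeve:** the last wrist picture shows it upright and concentric with the ring. The gripper is open and about 0.12 m above the height it released at.
- **Other parts:** the hexagonal spacer and the pulley are still in the carousel, and the jar stands where it was.
- **Forces:** the largest reading at the end of any move was about 8 N, when the sleeve touched down.

**Disagreements**
- **Carousel angle:** my readings of the dividers and the opening edges put the compartment about 0.7° off square, close to the limit of what I could measure. I did not re-measure the angle after the lift, but the fixed views show no movement.
- **Seat position:** the fixed cameras differed by 6 mm, so I used the close wrist-camera fit instead.
- **Extra move:** one approach move went the wrong way and showed the seat hidden behind the held sleeve, so I made another to see it.

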